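Press a matched pair of brass flats in the ratchet lever press

ROBOT

A 6-joint arm with a two-finger parallel gripper is mounted at the origin on a cart in front of the work surface, level with it; the furniture and walls round the work are solid. World frame = base frame: x ahead of the robot, y to its left, z up, the work surface at z = 0. Lengths are in m, angles in rad, forces in N, time in s.
With the tool pointing down it reaches from about 0.35 to 0.8 m from the base axis. Payload 7.3 kg.
Tool frame: the origin (TCP) lies midway between the tips of the shut fingers; the grasp point (between the pads) lies bot.grasp_offset behind it (bot.grasp_offset is the distance from the TCP to the grasp point, in m); z points along the fingers, y is the line along which they close (so a half turn about z gives the same grasp; the last joint's range is limited). The gripper opens to 85 mm and grips with 20 to 120 N. Pads are 22 mm wide; open, the fingers measure 114 mm over their backs; the gripper's body (76 mm by 85 mm) begins 54 mm behind the grasp point. The pads swing forward as they close: fully open they stand 13 mm farther back than shut.
Start: joints at [1.203, 0.342, 1.524, -0, 1.275, -0.146], TCP at [0.115, 0.512, 0.201] pointing down, gripper open.
Joint ranges: [-2.53, 2.53], [-0.77, 2.02], [0.04, 2.7], [-1, 4.14], [0.28, 2.66], [-3.11, 3.11]. Speed limits (rad/s): [2.57, 2.57, 3.14, 3.14, 3.14, 3.14].

INTERFACE

Orientations are given as a 3x3 rotation matrix whose columns are the frame's x, y, z axes.
In Python, from station import bot gives the robot as it stands.
- The arm moves only by the shell command python3 -m creep 'ROWS' [OPENING] [FORCE]. ROWS is text: rows parted by semicolons, each of 6 numbers parted by spaces: the shift along the tool's x, y, z in units of 0.5 m (1.0 is 0.5 m), then the turn, a rotation vector about the tool's x, y, z in units of 60 degrees (1.0 is 60 degrees). A call has 1 to 20 rows; each row is the pose to reach, as a shift and turn from the pose commanded when the call began, along the tool's axes at that moment; what a row does not reach only later rows make up. A row lasts 1/12 s, in which the tool goes at most 41.7 mm and 7.16 degrees, less where a joint would pass 70% of its speed; a pose out of reach is approached as far as the arm can. A call with a number of a shift or a turn outside -1 to 1 is refused whole. A call with a gripper value outside its range is refused whole. OPENING is the opening, from -1 (shut) to 1 (fully open), set as the call begins (- or left out, the last holds). The fingers move at their own pace and stop on an object; FORCE is the grip in N (left out, the last holds). Time passes only in rows, so rows that repeat a pose let the fingers close. It gives the time, the measured TCP pose, the force, the opening and the grip force at its end, in the units of the state.
- bot.get_obs(): the state, without advancing time (a new reading comes with each control period).
- bot.get_image(name): name is "scene" or "top" or "wrist"; returns a dict with "image" (420x560x3 uint8, red, green, blue), "mtx" (3x3 intrinsics, pixels), "dist_coeffs" ([k1, k2, p1, p2, k3] as OpenCV has them; the pictures are not rectified), "T" (4x4, takes a point from camera to world coordinates). Camera axes: x right, y down, z forward; pixel columns grow to the right and rows downward; lengths in m; the calibration is good to about 2 mm. A picture is of the moment at which its call begins. There is no depth.
- bot.finish_job(): hands the job in; it is judged then, once.
The state is a dict: "time": time; "qpos": joint angles; "dq": joint speeds; "joint_efforts": joint torques, N m; "position": TCP position; "eef_rot": TCP orientation; "contact_force": force on the tool from outside, world axes, zero at the start; "torque": the same for the moment, N m; "grip_width": opening from 0.0 (shut) to 1.0 (fully open); "finger_force": force on a finger pad.
Only numpy, scipy, OpenCV 4.12 (cv2) and the standard library are available. Lean on these libraries where they do the work, as an engineer would, in place of code of your own. Each camera call takes 0.05 s, during which the arm holds its last target. There are 200 camera calls.

TASK

Make up a matched pair for drilling: lay the brass flat with the strip of paper-backed tape, tape up, in the guides of the small green lever press, fully home against the back stop, and lay the plain flat squarely on top of it, also fully home. Then take the red knob and pull the lever forward and down three clicks and no further, so that the foot presses the pair together; leave everything else as it stands. The lever springs back if let go, so finish still holding the knob, with the lever at its third click.

Things in the scene. Friction and masses are not known exactly. Their poses are not given: they have to be found in the camera images.
- press: Small green C-frame lever press fixed to the bench, about 200 mm high, lever on its left. Origin on the bench top under the axis of its foot; x points to the back of the press, y to its left. Its head (underside 94 mm up, |y| < 25 mm) overhangs everything behind x = -33 mm.
- bed (a point): Top of the steel bed under the foot, 30 mm above the bench; axes as the press. Bed x = -75 to +45 mm, 62 mm wide; ahead of it nothing but air. Two guide rails 13 mm high, 38.5 mm apart, run from x = -44 to +22 mm, their mouth flared to about 45 mm at x = -56 mm; front face of the back stop at x = +22 mm. A flat that is home has its centre at x = -53 mm, its front 53 mm overhanging: hold it there.
- press_foot: Black rubber foot 30 x 30 mm on the ram. Origin at the centre of its underside, 56 mm above the bench while the lever is up, so 14 mm over the pair. Goes down 24 mm per rad of lever; meets the pair (12 mm) at about 0.58 rad, then presses through a spring, 1.5 N per mm.
- press_lever (a joint): Lever angle, rad: 0 = up (start), grows as the knob is pulled to the press's -x and down; stop at 1.35. A sprung plunger clicks over a ratchet wheel on the axle: the pull rises, then drops suddenly by about 5 N near 0.20, 0.46, 0.72, 0.98 rad (clicks 1 to 4); notches at 0.26, 0.52, 0.79, 1.05. Pull up to 11 N; a spring takes the lever back to 0 if let go.
- lever_knob: Red ball knob, 27 mm diameter, at the end of the lever, swivelling on a cross pin along the press's y: pinch it across that. Origin at its centre. It runs on a circle of 150 mm radius about lever_axle, in the press's x-z plane. At lever angle q it is 150*cos(80 deg - q) mm in front of the axle (press's -x) and 150*sin(80 deg - q) mm above it.
- lever_axle (a point): Centre of the lever's axle in the plane of the lever and knob: 24 mm behind the foot's axis, 56 mm to its left, 130 mm above the bench. The axle runs along the press's y.
- flat_taped: Loose brass flat bar 150 x 36 x 6 mm, 0.25 kg, lying on the bench, roughly lengthwise to the robot, a pale 138 x 24 mm strip of paper-backed tape along its upper face. Origin at the centre of its underside, x along its length, z up. Either end may go first.
- flat_plain: Loose brass flat bar 150 x 36 x 6 mm, 0.25 kg, bare, lying on the bench like the other. Origin at the centre of its underside, x along its length, z up. Either end may go first.
- cup: Small white scrap cup, 73 mm across, 60 mm high, standing on the bench (bystander). Origin at the centre of its underside.
- doming: Brass doming cube, 50 mm (bystander). Origin at the centre of its underside.
- dish: Round steel dish of scraps, 62 mm across, 38 mm high (bystander). Origin at the centre of its underside.

How it is judged:
By the outcome, as a careful person would: the job done as asked, in the order asked, and still so for the second after the job is handed in, while the arm keeps its last pose, push and grip.
It also fails if it takes over 72 s, if anything falls off the work surface, if the arm or the gripper's body presses on something with over 40 N, if the wrist force passes 120 N, or if a joint passes its speed limit or range.

## Working session

There is one attempt and no reset: what is moved stays moved. The work goes in short steps, Python scripts to look and compute and a shell command to move; the robot and the scene stay as the last step left them, time stands still between calls to the robot, and variables do not carry over. Pictures are saved under pics/ and viewed, at most 10 in all, crops included, and the job is handed in when it is done.

```bash
ls; mkdir -p pics; python3 - <<'E'
from station import bot
import cv2,numpy as np
print(bot.grasp_offset); o=bot.get_obs()
for k in o: print(k,np.round(o[k],3).tolist())
ims=[]
for n in("scene","top","wrist"):
    d=bot.get_image(n); cv2.imwrite(f'pics/{n}0.png',d['image'][:,:,::-1]); print(n,np.round(d['mtx'],1).tolist(),np.round(d['dist_coeffs'],3),np.round(d['T'],3).tolist())
E
```

```text
pics
0.0187
time 0.0
qpos [1.203, 0.343, 1.525, 0.0, 1.275, -0.146]
dq [0.001, -0.001, 0.001, 0.0, -0.0, 0.001]
joint_efforts [-0.002, -43.37, -24.6, -0.0, 0.008, 0.0]
position [0.115, 0.512, 0.201]
eef_rot [[-0.976, 0.22, -0.001], [0.22, 0.976, -0.001], [0.0, -0.002, -1.0]]
contact_force [0.83, -0.003, 0.11]
torque [-0.027, -0.016, 0.012]
finger_force 0.0
grip_width 0.994
scene [[411.0, 0.0, 274.7], [0.0, 411.0, 209.2], [0.0, 0.0, 1.0]] [-0.114  0.     0.     0.     0.   ] [[0.718, -0.505, 0.478, 0.065], [-0.696, -0.523, 0.493, -0.53], [0.001, -0.686, -0.727, 0.912], [0.0, 0.0, 0.0, 1.0]]
top [[543.4, 0.0, 273.6], [0.0, 543.4, 205.6], [0.0, 0.0, 1.0]] [-0.15  0.    0.    0.    0.  ] [[0.029, -0.985, 0.169, 0.305], [-1.0, -0.029, -0.003, -0.021], [0.008, -0.169, -0.986, 1.688], [0.0, 0.0, 0.0, 1.0]]
wrist [[323.6, 0.0, 277.3], [0.0, 323.6, 210.0], [0.0, 0.0, 1.0]] [0.011 0.    0.    0.    0.   ] [[0.221, 0.939, 0.263, 0.049], [0.975, -0.213, -0.06, 0.527], [-0.0, 0.27, -0.963, 0.373], [0.0, 0.0, 0.0, 1.0]]
```

View pics/scene0.png

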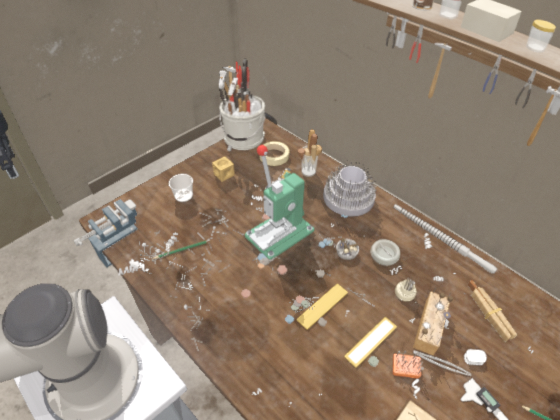

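View pics/top0.png

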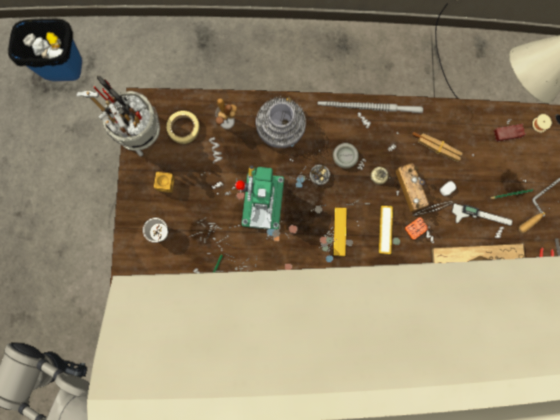

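The scene view shows the press at about (280,215), the red knob at (262,150), the plain flat at (322,306) and the taped flat at (371,342). In the top view the press is at (262,200), the knob at (240,185), the plain flat at (340,231) and the taped flat at (386,230).

```bash
cat > h.py <<'E'
from station import bot
import cv2,numpy as np
def grab(n,save=None):
    d=bot.get_image(n)
    if save: cv2.imwrite(f'pics/{save}.png',d['image'][:,:,::-1])
    return d
def rays(d,px):
    p=cv2.undistortPoints(np.asarray(px,float).reshape(-1,1,2),d['mtx'],d['dist_coeffs'])[:,0]
    v=np.c_[p,np.ones(len(p))]@d['T'][:3,:3].T
    return d['T'][:3,3],v/np.linalg.norm(v,axis=1)[:,None]
def onplane(d,px,z):
    c,v=rays(d,px); return c+v*((z-c[2])/v[:,2])[:,None]
def tri(obs):  # [(d,pixel)] -> point, residual
    A=np.zeros((3,3));b=np.zeros(3);L=[]
    for d,p in obs:
        c,v=rays(d,[p]);M=np.eye(3)-np.outer(v[0],v[0]);A+=M;b+=M@c;L.append((c,M))
    x=np.linalg.solve(A,b); return x,max(np.linalg.norm(M@(x-c)) for c,M in L)
def blobs(d,lo,hi,minA=30):
    hsv=cv2.cvtColor(d['image'],cv2.COLOR_RGB2HSV)
    m=cv2.inRange(hsv,np.array(lo),np.array(hi))
    m=cv2.morphologyEx(m,cv2.MORPH_CLOSE,np.ones((3,3)))
    cs,_=cv2.findContours(m,cv2.RETR_EXTERNAL,cv2.CHAIN_APPROX_NONE)
    return sorted([c for c in cs if cv2.contourArea(c)>=minA],key=cv2.contourArea,reverse=True)
def cen(c):
    M=cv2.moments(c);return np.array([M['m10']/M['m00'],M['m01']/M['m00']])
def proj(d,P):
    T=np.linalg.inv(d['T']);r,_=cv2.Rodrigues(T[:3,:3])
    return cv2.projectPoints(np.asarray(P,float).reshape(-1,1,3),r,T[:3,3],d['mtx'],d['dist_coeffs'])[0][:,0]
E
python3 - <<'E'
from h import *
for n in("top","scene"):
    d=grab(n)
    for nm,lo,hi,a in(("brass",(18,130,110),(30,255,255),150),("red",(0,180,120),(6,255,255),20),("green",(65,90,40),(90,255,255),300)):
        for c in blobs(d,lo,hi,a)[:7]:
            r=cv2.minAreaRect(c);print(n,nm,cv2.contourArea(c),cen(c).round(1),np.round(r[1],1),round(r[2]),onplane(d,[cen(c)],.006 if nm=="brass" else 0.1).round(3))
    print(n,onplane(d,[(386,230)] if n=="top" else [(371,342)],.006).round(3))
E
```

```text
top brass 596.0 [385.3 229.5] [13.4 49.1] 2 [[ 0.528 -0.379  0.006]]
top brass 576.5 [339.7 230.8] [48. 13.] 90 [[ 0.52  -0.235  0.006]]
top brass 318.5 [440.8 147.3] [42.9 12.5] 27 [[ 0.803 -0.566  0.006]]
top brass 297.0 [162.8 180.9] [19.6 18.7] 9 [[0.663 0.329 0.006]]
top red 58.5 [239.7 184.7] [9. 8.] 90 [[0.638 0.077 0.1  ]]
top green 1115.5 [264.4 192.3] [36.8 60.3] 6 [[0.617 0.003 0.1  ]]
top [[ 0.527 -0.381  0.006]]
scene [[ 0.524 -0.383  0.006]]
```

```bash
python3 -m creep '-.81 -.81 -.2 0 0 -.21;-.81 -.81 -.2 0 0 -.21;-.81 -.81 -.2 0 0 -.21;-.81 -.81 -.2 0 0 -.21;-.81 -.81 -.2 0 0 -.21;-.81 -.81 -.2 0 0 -.21;-.81 -.81 -.2 0 0 -.21;-.81 -.81 -.2 0 0 -.21;-.81 -.81 -.2 0 0 -.21;-.81 -.81 -.2 0 0 -.21;-.81 -.81 -.2 0 0 -.21;-.81 -.81 -.2 0 0 -.21;-.81 -.81 -.2 0 0 -.21;-.81 -.81 -.2 0 0 -.21;-.81 -.81 -.2 0 0 -.21;-.81 -.81 -.2 0 0 -.21;-.81 -.81 -.2 0 0 -.21;-.81 -.81 -.2 0 0 -.21'
python3 - <<'E'
from h import *
import pickle
o=bot.get_obs();print(np.round(o['qpos'],2),o['eef_rot'].round(3) if hasattr(o['eef_rot'],'round') else o['eef_rot'])
d=grab('wrist','w1');pickle.dump(d,open('w1.pkl','wb'))
E
```

```text
time: 1.75
position: [0.4207, 0.029, 0.3012]
eef_rot: [[-1.0, 0.001, -0.001], [0.001, 1.0, 0.0], [0.001, 0.0, -1.0]]
contact_force: [-0.4, -0.6, 0.1]
grip_width: 1.002
finger_force: 0.0
[-0.11  0.08  1.58  0.    1.48 -1.68] [[-1.     0.001 -0.001]
 [ 0.001  1.     0.   ]
 [ 0.001  0.    -1.   ]]
```

View pics/w1.png

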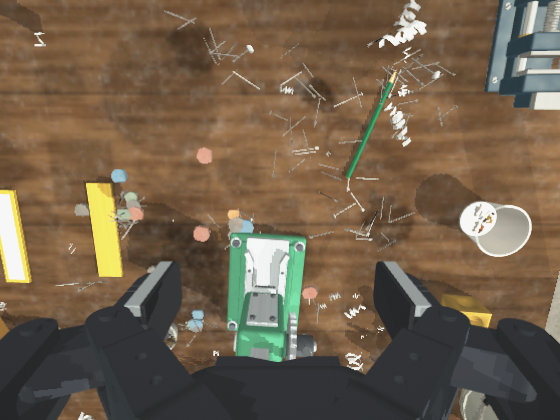

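w1 shows the taped flat at the left edge (12,236), the plain flat at (104,230), the press bed and rails at about (265,265) and the cup at (497,228). I'll take a second view, shifted sideways, to get parallax.

```bash
python3 -m creep '0 -.35 .06 0 0 0;0 -.35 .06 0 0 0;0 -.35 .06 0 0 0;0 -.35 .06 0 0 0;0 -.35 .06 0 0 0;0 -.35 .06 0 0 0;0 -.35 .06 0 0 0'
python3 - <<'E'
from h import *
import pickle
d=grab('wrist','w2');pickle.dump(d,open('w2.pkl','wb'))
e=pickle.load(open('w1.pkl','rb'))
a=e['image'][215:365,190:330,::-1]
print(np.round(proj(d,[[.57,0,.03],[.52,-.235,.006],[.527,-.38,.006]]),0))
u,v=proj(d,[[.55,0,.03]])[0].astype(int)
b=d['image'][max(0,v-75):v+75,max(0,u-70):u+70,::-1];print('crop origin',max(0,u-70),max(0,v-75),b.shape)
im=np.hstack([cv2.resize(x,None,fx=2.8,fy=2.8,interpolation=cv2.INTER_CUBIC) for x in(a,b) if 1][:1]+[cv2.resize(b,(int(b.shape[1]*420/b.shape[0]),420),interpolation=cv2.INTER_CUBIC)]);print(im.shape)
cv2.imwrite('pics/c12.png',im)
E
```

```text
time: 2.38
position: [0.421, -0.146, 0.2713]
eef_rot: [[-1.0, 0.002, -0.0], [0.002, 1.0, 0.001], [0.0, 0.001, -1.0]]
contact_force: [0.2, -0.1, 0.2]
grip_width: 1.003
finger_force: 0.0
[[381. 279.]
 [215. 240.]
 [115. 245.]]
crop origin 311 190 (150, 140, 3)
(420, 784, 3)
```

View pics/c12.png

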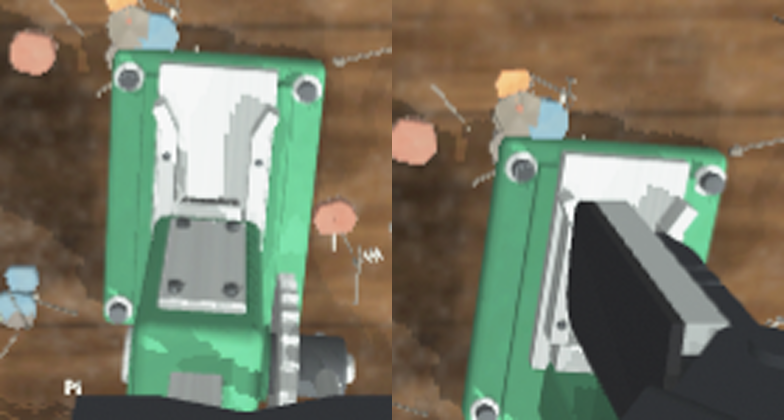

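The left crop (w1) shows the bed's front corners at (160,66) and (278,70), base bolts at (128,76), (307,90) and (118,310), and the flared rail tips at (162,103) and (273,112). The right crop (w2) shows the same bed corners and bolts, with a finger hiding part of the rails.

```bash
python3 - <<'E'
from h import *
import pickle
e=pickle.load(open('w1.pkl','rb'));d=pickle.load(open('w2.pkl','rb'))
A=lambda x,y:(190+x/2.8,215+y/2.8)
B=lambda x,y:(311+(x-392)/2.8,190+y/2.8)
P={}
for n,a,b in(("bedL",(160,66),(563,154)),("bedR",(278,70),(690,160)),("boltL",(128,76),(521,168)),("boltR",(307,90),(711,181)),("boltBL",(118,310),(485,411)),("flareL",(162,103),(567,197))):
    P[n],r=tri([(e,A(*a)),(d,B(*b))]);print(n,P[n].round(4),round(r*1000,1))
for n,a,b in(("bed","bedL","bedR"),("bolt","boltL","boltR"),("side","boltBL","boltL")):
    v=P[b]-P[a];print(n,np.linalg.norm(v).round(4),np.degrees(np.arctan2(v[1],v[0])).round(2))
# flats
for nm,v in(("w1",e),("w2",d)):
  for lab,lo,hi in(("brass",(18,120,100),(32,255,255)),):
    for c in blobs(v,lo,hi,500)[:4]:
        h=cv2.convexHull(c);w=onplane(v,h[:,0],.006)
        r=cv2.minAreaRect((w[:,:2]*1000).astype(np.float32));print(nm,lab,np.round(r[0],1),np.round(r[1],1),round(r[2],2), 'px',cen(h).round(1))
E
```

```text
bedL [ 0.5208 -0.0148  0.027 ] 0.4
bedR [0.5229 0.0471 0.029 ] 0.0
boltL [ 0.5304 -0.0329  0.0192] 0.5
boltR [0.5379 0.0631 0.0199] 0.1
boltBL [ 0.6737 -0.0437  0.0194] 0.2
flareL [ 0.5393 -0.0136  0.0348] 0.4
bed 0.0619 88.04
bolt 0.0964 85.52
side 0.1437 175.69
w1 brass [ 516.2 -232.8] [ 40.1 151.6] 88.7 px [104.6 228.7]
w1 brass [649.8 340.4] [102.6  39.2] 56.38 px [467.2 308.9]
w1 brass [ 526. -378.] [ 43.9 151.9] 87.67 px [ 12.9 240. ]
w2 brass [ 516.7 -234.4] [ 38.5 151.6] 88.87 px [215.4 235. ]
w2 brass [ 526.6 -378.2] [ 40.  152.6] 87.36 px [115.6 241.1]
```

```bash
python3 -m creep '-.114 -.46 .482 0 0 .042;-.114 -.46 .482 0 0 .042;-.114 -.46 .482 0 0 .042;-.114 -.46 .482 0 0 .042;-.114 -.46 .482 0 0 .042;-.114 -.46 .482 0 0 .042;-.114 -.46 .482 0 0 .042;-.114 -.46 .482 0 0 .042;-.114 -.46 .482 0 0 .042;-.114 -.46 .482 0 0 .042;-.114 -.46 .482 0 0 .042' .12
python3 - <<'E'
from h import *
d=grab('wrist','w3')
b=d['image']
for lo,hi in(((18,120,100),(32,255,255)),):
    for c in blobs(d,lo,hi,1500)[:4]:
        w=onplane(d,cv2.convexHull(c)[:,0],.006);r=cv2.minAreaRect((w[:,:2]*1000).astype(np.float32));print(np.round(r[0],1),np.round(r[1],1),round(r[2],2))
E
```

```text
time: 3.35
position: [0.4787, -0.3753, 0.0311]
eef_rot: [[-0.999, 0.044, 0.0], [0.044, 0.999, 0.0], [-0.0, 0.0, -1.0]]
contact_force: [-0.1, 0.7, -0.2]
grip_width: 0.561
finger_force: 0.0
[ 505.5 -236.1] [ 39.9 126.9] 88.89
[ 515.  -379.7] [ 36.6 126.8] 87.43
```

View pics/w3.png

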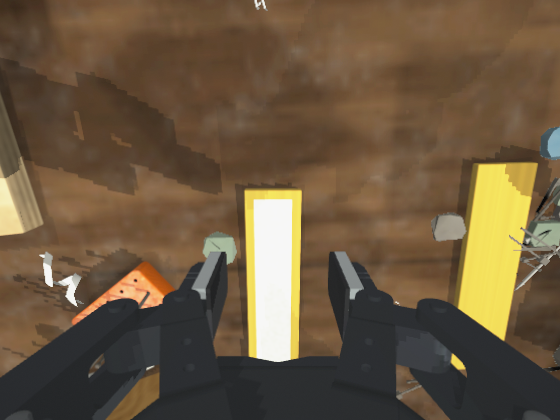

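w3 shows the taped flat running up between the fingers, columns 246–301, with its near end at row 188. The fingers stand at 225 and 332, so I need about 2 mm of lateral correction.

```bash
python3 -m creep '0 -.005 .03 0 0 0;0 -.005 .05 0 0 0;0 -.005 .05 0 0 0;0 -.005 .05 0 0 0' .05
python3 -m creep '0 0 .004 0 0 0;0 0 .008 0 0 0;0 0 .008 0 0 0;0 0 .008 0 0 0'|egrep 'pos|con'
python3 -m creep '0 0 .002 0 0 0;0 0 .004 0 0 0;0 0 .004 0 0 0;0 0 .004 0 0 0'|egrep 'pos|con'
```

```text
time: 3.73
position: [0.4778, -0.3786, 0.0062]
eef_rot: [[-0.999, 0.045, 0.0], [0.045, 0.999, 0.0], [-0.0, 0.0, -1.0]]
contact_force: [0.6, -0.2, 0.5]
grip_width: 0.522
finger_force: 0.0
position: [0.4776, -0.3796, 0.0016]
contact_force: [0.2, -0.3, 0.2]
position: [0.4775, -0.3796, -0.0008]
contact_force: [-0.4, -0.8, -0.1]
```

```bash
python3 -m creep '0 0 0 0 0 0;0 0 0 0 0 0;0 0 0 0 0 0;0 0 0 0 0 0;0 0 0 0 0 0' -1 70
python3 -m creep '0 0 -.02 0 0 0;0 0 -.04 0 0 0;0 0 -.06 0 0 0;0 0 -.1 0 0 0;0 0 -.14 0 0 0;0 0 -.14 0 0 0;0 0 -.14 0 0 0'
python3 - <<'E'
from h import *
import pickle
d=grab('wrist','w4');pickle.dump(d,open('w4.pkl','wb'))
z=bot.get_obs()['position'][2]
for c in blobs(d,(18,120,100),(32,255,255),1500)[:4]:
        for dz in(.006,.008):
            w=onplane(d,cv2.convexHull(c)[:,0],z+dz);r=cv2.minAreaRect((w[:,:2]*1000).astype(np.float32));print(np.round(r[0],1),np.round(r[1],1),round(r[2],2))
E
```

```text
time: 4.82
position: [0.4776, -0.3796, -0.0006]
eef_rot: [[-0.999, 0.046, 0.0], [0.046, 0.999, 0.0], [-0.0, 0.0, -1.0]]
contact_force: [-0.6, 1.1, 0.2]
grip_width: 0.002
finger_force: 0.0
time: 5.4
position: [0.4785, -0.3804, 0.0717]
eef_rot: [[-0.999, 0.046, 0.003], [0.046, 0.999, -0.003], [-0.003, -0.003, -1.0]]
contact_force: [-0.3, 0.0, 0.6]
grip_width: 0.002
finger_force: 0.0
[ 485.5 -277.6] [ 27.7 106.2] 88.94
[ 484.6 -278.8] [ 27.4 105. ] 88.94
```

View pics/w4.png

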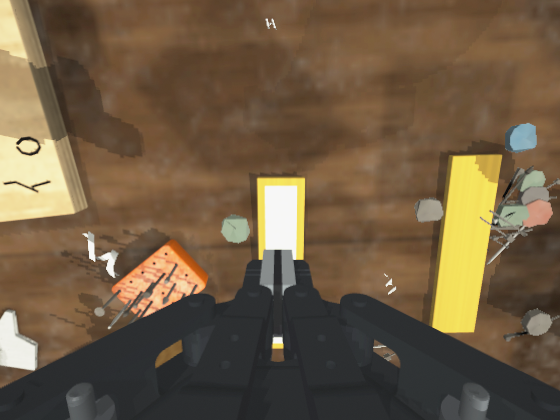

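w4 shows the fingers shut, with their tip at (278,250), above the taped flat (near end at row 177, columns 257–305). So they closed over the top of it. I'll check where the tips really are and how high the flat stands.

```bash
python3 - <<'E'
from h import *
import pickle
W={k:pickle.load(open(k+'.pkl','rb')) for k in('w1','w2','w4')}
o=bot.get_obs();R=np.array(o['eef_rot']);p=np.array(o['position'])
for s in(0,.006,.0187): print('tcp back',s,proj(W['w4'],[p-R[:,2]*s]).round(1))
def corners(d,k):
    cs=blobs(d,(18,120,100),(32,255,255),500); cs=sorted(cs,key=lambda c:cen(c)[0])
    return cs
# near-end corners of each flat by extreme points in upper part of convex hull
for k in W:
    for c in corners(W[k],k):
        h=cv2.convexHull(c)[:,0].astype(float)
        tl=h[np.argmin(h@[1,2.])];tr=h[np.argmin(h@[-1,2.])];bl=h[np.argmin(h@[1,-2.])];br=h[np.argmin(h@[-1,-2.])]
        print(k,cv2.contourArea(c),tl,tr,bl,br)
E
```

```text
tcp back 0 [[277.8 241.2]]
tcp back 0.006 [[277.8 245.1]]
tcp back 0.0187 [[277.8 254.3]]
w1 725.5 [  0. 189.] [ 15. 190.] [  7. 282.] [ 32. 281.]
w1 2350.0 [ 87. 182.] [111. 183.] [ 99. 276.] [122. 276.]
w1 854.5 [442. 294.] [472. 296.] [472. 324.] [487. 327.]
w2 826.0 [ 97. 194.] [125. 194.] [108. 291.] [126. 291.]
w2 2521.5 [200. 187.] [227. 187.] [205. 285.] [229. 285.]
w4 1356.0 [257. 177.] [302. 176.] [258. 259.] [303. 259.]
w4 8644.5 [449. 155.] [501. 154.] [442. 332.] [473. 332.]
```

```bash
python3 - <<'E'
from h import *
import pickle
W={k:pickle.load(open(k+'.pkl','rb')) for k in('w1','w2','w4')}
for n,q in(("nearR",[(87,182),(200,187),(449,155)]),("nearL",[(111,183),(227,187),(501,154)])):
    x,r=tri(list(zip(W.values(),q)));print(n,x.round(4),round(r*1000,1))
for n,q in(("tapedR",[('w2',(97,194)),('w4',(257,177))]),("tapedL",[('w2',(125,194)),('w4',(303,177))]),):
    x,r=tri([(W[k],p) for k,p in q]);print(n,x.round(4),round(r*1000,1))
o=bot.get_obs();R=np.array(o['eef_rot']);p=np.array(o['position'])
for s in(0,.006,.012,.0187,.03): print(s,proj(W['w4'],[p-R[:,2]*s+R[:,0]*.011,p-R[:,2]*s+R[:,0]*.011+R[:,1]*.008]).round(1).tolist())
im=cv2.resize(W['w4']['image'][165:365,170:390,::-1],None,fx=3,fy=3,interpolation=cv2.INTER_CUBIC);cv2.imwrite('pics/c4.png',im)
E
```

```text
nearR [ 0.4423 -0.2516  0.0016] 1.4
nearL [ 0.4428 -0.2148  0.0037] 0.3
tapedR [ 0.4514 -0.3939  0.0063] 0.3
tapedL [ 0.4538 -0.3593 -0.0016] 0.3
0 [[277.8, 223.0], [291.9, 222.9]]
0.006 [[277.8, 226.4], [292.4, 226.4]]
0.012 [[277.8, 230.0], [292.9, 230.0]]
0.0187 [[277.8, 234.4], [293.5, 234.3]]
0.03 [[277.8, 242.5], [294.6, 242.5]]
```

View pics/c4.png

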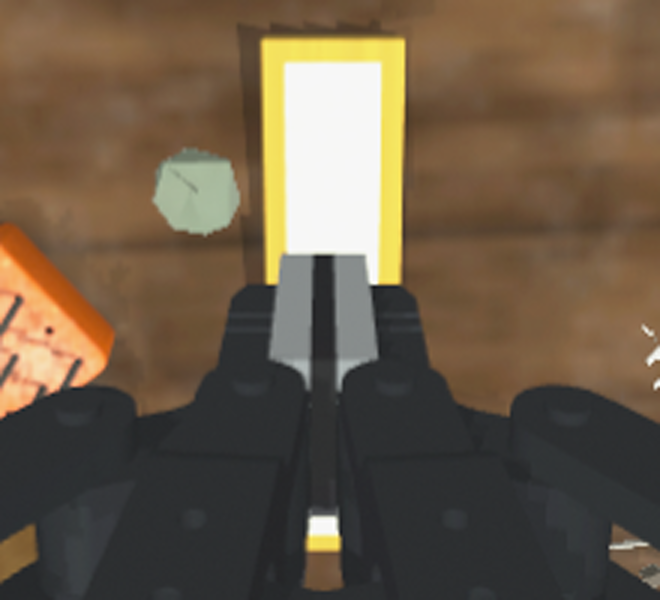

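The crop shows the shut fingertips at about row 249. That puts them well short of the reported TCP (their scale suggests roughly 30 mm behind it), and the flat lies untouched beneath. I'll open and go down in small steps, watching the force.

```bash
python3 -m creep '0 .002 .05 0 0 0;0 .002 .1 0 0 0;0 .002 .14 0 0 0;0 .002 .14 0 0 0;0 .002 .14 0 0 0' .05|egrep 'pos|con|wid'
python3 -m creep '0 0 .004 0 0 0;0 0 .008 0 0 0;0 0 .008 0 0 0'|egrep 'pos|con'
python3 -m creep '0 0 .004 0 0 0;0 0 .008 0 0 0;0 0 .008 0 0 0'|egrep 'pos|con'
python3 -m creep '0 0 .004 0 0 0;0 0 .004 0 0 0'|egrep 'pos|con'
python3 - <<'E'
from h import *
d=grab('wrist','w5')
im=np.hstack([d['image'][150:350,180:380,::-1],d['image'][150:350,180:380,::-1]])
E
```

```text
position: [0.4767, -0.3777, -0.0021]
contact_force: [-0.2, 0.3, 0.1]
grip_width: 0.529
position: [0.478, -0.379, -0.0038]
contact_force: [-0.0, 0.5, 1.1]
position: [0.4775, -0.3785, -0.0087]
contact_force: [0.8, 0.2, -0.6]
position: [0.4775, -0.3785, -0.0109]
contact_force: [-0.6, -0.3, 0.7]
```

View pics/w5.png

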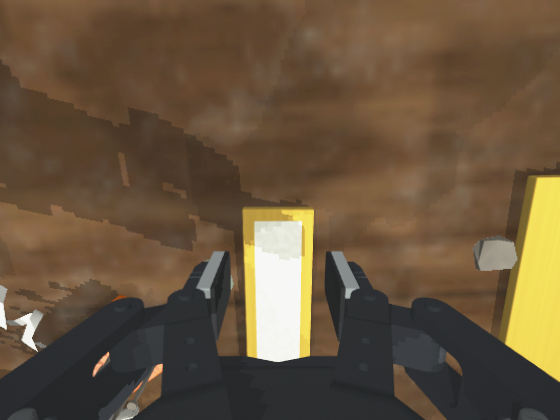

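w5 shows the tips at (230,252) and (327,252). Their scale of 2.17 px/mm puts them about 22 mm above the bench, so the true tips sit about 33 mm behind the reported TCP at this opening. I'll keep going down in small steps.

```bash
python3 -m creep '0 0 .008 0 0 0;0 0 .016 0 0 0;0 0 .02 0 0 0;0 0 .02 0 0 0'|egrep 'pos|con|wid'
python3 -m creep '0 0 .004 0 0 0;0 0 .008 0 0 0;0 0 .008 0 0 0'|egrep 'pos|con'
python3 -m creep '0 0 .003 0 0 0;0 0 .006 0 0 0;0 0 .006 0 0 0'|egrep 'pos|con'
```

```text
position: [0.4772, -0.3782, -0.0215]
contact_force: [0.5, 0.2, 0.2]
grip_width: 0.528
position: [0.4775, -0.3784, -0.025]
contact_force: [0.1, 0.5, 0.1]
position: [0.4775, -0.3785, -0.0279]
contact_force: [-0.7, -0.4, -0.8]
```

```bash
python3 -m creep '0 0 .003 0 0 0;0 0 .004 0 0 0;0 0 .004 0 0 0'|egrep 'pos|con|wid'
python3 -m creep '0 0 .002 0 0 0;0 0 .002 0 0 0'|egrep 'pos|con'
python3 - <<'E'
from h import *
d=grab('wrist','w6');g=cv2.cvtColor(d['image'],cv2.COLOR_RGB2GRAY)
for r in(256,262,270): print(r,np.round(g[r,190:370:2]).tolist())
E
```

```text
position: [0.4776, -0.3785, -0.0298]
contact_force: [-0.2, 1.0, 0.2]
grip_width: 0.53
position: [0.4776, -0.3785, -0.0307]
contact_force: [0.4, 0.3, -0.0]
256 [82, 74, 74, 75, 78, 78, 77, 76, 79, 76, 83, 158, 159, 158, 158, 158, 135, 48, 43, 58, 55, 61, 54, 55, 93, 172, 174, 172, 171, 170, 171, 234, 231, 231, 231, 231, 229, 229, 231, 234, 242, 242, 240, 239, 241, 243, 243, 242, 242, 242, 242, 243, 243, 242, 241, 243, 243, 241, 192, 191, 192, 196, 198, 188, 56, 61, 68, 68, 45, 45, 48, 73, 158, 159, 158, 159, 158, 116, 85, 89, 88, 88, 90, 90, 91, 91, 89, 87, 84, 84]
262 [75, 74, 75, 76, 77, 72, 54, 54, 54, 122, 159, 158, 158, 158, 158, 102, 48, 44, 52, 59, 56, 55, 56, 56, 77, 213, 220, 218, 220, 226, 215, 243, 242, 242, 241, 241, 242, 243, 242, 243, 243, 242, 243, 243, 244, 244, 244, 244, 244, 244, 243, 242, 243, 243, 243, 243, 243, 232, 192, 191, 193, 197, 199, 182, 52, 57, 64, 62, 45, 44, 43, 47, 60, 158, 159, 158, 158, 158, 152, 47, 54, 53, 72, 89, 89, 89, 89, 89, 94, 95]
270 [79, 72, 54, 54, 53, 53, 53, 122, 158, 159, 158, 158, 158, 147, 50, 48, 39, 45, 59, 59, 59, 57, 59, 60, 67, 193, 220, 227, 226, 226, 226, 247, 247, 247, 247, 247, 247, 247, 247, 247, 247, 243, 241, 241, 242, 242, 242, 242, 243, 243, 243, 243, 243, 243, 243, 242, 241, 231, 191, 191, 194, 197, 197, 168, 59, 64, 73, 71, 44, 45, 45, 43, 44, 47, 101, 159, 159, 158, 158, 158, 151, 53, 54, 54, 54, 54, 68, 113, 114, 114]
```

```bash
python3 -m creep '0 0 .002 0 0 0;0 0 .004 0 0 0;0 0 .004 0 0 0'|egrep 'pos|con'
python3 -m creep '0 0 .002 0 0 0;0 0 .002 0 0 0'|egrep 'pos|con'
python3 -m creep '0 0 .002 0 0 0;0 0 .002 0 0 0'|egrep 'pos|con'
```

```text
position: [0.4777, -0.3787, -0.032]
contact_force: [-1.7, 1.0, 5.4]
position: [0.4778, -0.3787, -0.0321]
contact_force: [-3.6, 3.0, 12.4]
position: [0.4778, -0.3787, -0.0321]
contact_force: [-5.0, 4.6, 18.8]
```

The tips touch the bench at a reported z of -0.032. I'll rise a little and grip.

```bash
python3 -m creep '0 .001 -.009 0 0 0;0 .001 -.009 0 0 0;0 .001 -.009 0 0 0'|egrep 'pos|con'
python3 -m creep '0 0 0 0 0 0;0 0 0 0 0 0;0 0 0 0 0 0;0 0 0 0 0 0;0 0 0 0 0 0' -1 80
python3 -m creep '0 0 -.01 0 0 0;0 0 -.02 0 0 0;0 0 -.04 0 0 0;0 0 -.07 0 0 0;0 0 -.1 0 0 0;0 0 -.1 0 0 0;0 0 -.1 0 0 0'
python3 - <<'E'
from h import *
import pickle
d=grab('wrist','w7');pickle.dump(d,open('w7.pkl','wb'))
E
```

```text
position: [0.4778, -0.3782, -0.0301]
contact_force: [1.2, 0.3, 0.3]
time: 9.13
position: [0.4777, -0.3781, -0.03]
eef_rot: [[-0.999, 0.046, -0.0], [0.046, 0.999, 0.0], [0.0, 0.0, -1.0]]
contact_force: [-1.6, 0.9, 6.3]
grip_width: 0.385
finger_force: 79.1
time: 9.72
position: [0.4781, -0.3785, 0.0208]
eef_rot: [[-0.999, 0.046, 0.001], [0.046, 0.999, -0.001], [-0.001, -0.001, -1.0]]
contact_force: [-0.1, -0.8, -2.7]
grip_width: 0.386
finger_force: 79.7
```

View pics/w7.png

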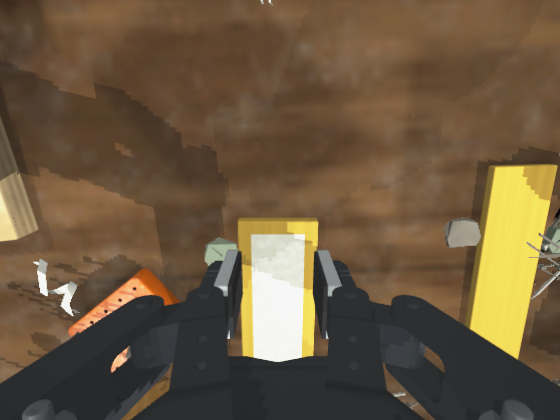

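w7 shows the taped flat held level between the pads, near end at row 219, columns 239–318. The grip is about 80 N, the wrist carries 2.7 N, and the plain flat (right) is undisturbed.

```bash
python3 - <<'E'
from h import *
import pickle
d=pickle.load(open('w7.pkl','rb'))
R=np.array([[-.999,.046,0],[.046,.999,0],[0,0,-1]]);p=np.array([.4781,-.3785,.0208])
hsv=cv2.cvtColor(d['image'],cv2.COLOR_RGB2HSV)
for z in(.050,.0568,.062):
    w=onplane(d,[(238.5,219),(318.5,219),(278.5,219)],z);print(z,'width',np.linalg.norm(w[0]-w[1]).round(4),'near end in tool',((w[2]-p)@R).round(4),((w[0]-p)@R).round(4),((w[1]-p)@R).round(4))
a=np.radians(-4.4);u=np.array([np.cos(a),np.sin(a)]);v=np.array([-u[1],u[0]])
pts=np.array([[.5218,.01615],[.53415,.0151]]);print('mouth lateral',pts@v,(pts@u))
print('plain top est near corners ->', )
E
```

```text
0.05 width 0.0371 near end in tool [ 0.0236  0.0009 -0.0292] [ 0.0237 -0.0176 -0.0292] [ 0.0236  0.0195 -0.0292]
0.0568 width 0.0353 near end in tool [ 0.0258  0.0009 -0.036 ] [ 0.0258 -0.0168 -0.036 ] [ 0.0258  0.0186 -0.036 ]
0.062 width 0.034 near end in tool [ 0.0274  0.0009 -0.0412] [ 0.0274 -0.0161 -0.0412] [ 0.0274  0.0179 -0.0412]
mouth lateral [0.05613439 0.05603497] [0.51902311 0.53141727]
plain top est near corners ->
```

```bash
python3 -m creep '0 0 -.06 0 0 0;.1 .35 -.07 0 0 .015;.218 .8 -.07 0 0 .029;.218 .8 -.07 0 0 .029;.218 .8 -.07 0 0 .029;.218 .8 -.07 0 0 .029;.218 .8 -.07 0 0 .029;.218 .8 -.07 0 0 .029;.218 .8 -.07 0 0 .029;.218 .8 -.07 0 0 .029;.218 .8 -.07 0 0 .029;.218 .8 -.07 0 0 .029;.218 .8 -.03 0 0 .029;.218 .8 .026 0 0 .029;.218 .8 .026 0 0 .029;.218 .8 .026 0 0 .029'
python3 - <<'E'
from h import *
import pickle
d=grab('wrist','w8');pickle.dump(d,open('w8.pkl','wb'))
o=bot.get_obs();p=np.array(o['position']);R=np.array(o['eef_rot'])
c=blobs(d,(18,100,90),(34,255,255),300)
for k in c[:4]: print(cv2.boundingRect(k),cen(k).round(1))
g=blobs(d,(60,70,30),(95,255,255),300)
for k in g[:5]: print('g',cv2.boundingRect(k),cen(k).round(1))
E
```

```text
time: 11.1
position: [0.3854, 0.0267, 0.0059]
eef_rot: [[-0.997, 0.076, -0.005], [0.076, 0.997, 0.001], [0.005, 0.0, -1.0]]
contact_force: [-0.1, 0.1, -2.2]
grip_width: 0.384
finger_force: 80.7
(237, 217, 82, 141) [276.7 271.8]
g (450, 86, 110, 223) [506.2 205.3]
```

```bash
python3 -m creep '-.03 -.001 0 0 0 0;-.06 -.001 0 0 0 0;-.08 -.001 0 0 0 0;-.08 -.001 0 0 0 0'|egrep 'pos|con'
python3 -m creep '-.02 0 0 0 0 0;-.04 0 0 0 0 0;-.04 0 0 0 0 0'|egrep 'pos|con'
```

```text
position: [0.4303, 0.0222, 0.0085]
contact_force: [0.4, 0.0, -2.8]
position: [0.4487, 0.0209, 0.008]
contact_force: [0.8, 0.2, -2.0]
```

```bash
python3 -m creep '-.02 0 0 0 0 0;-.03 0 0 0 0 0;-.03 0 0 0 0 0'|egrep 'pos|con'
```

```text
position: [0.4625, 0.02, 0.0075]
contact_force: [0.9, 1.0, -3.0]
```

```bash
python3 -m creep '-.01 0 .004 0 0 0;-.02 0 .008 0 0 0;-.02 0 .008 0 0 0'|egrep 'pos|con'
python3 -m creep '-.015 0 .001 0 0 0;-.03 0 .002 0 0 0;-.03 0 .002 0 0 0'|egrep 'pos|con'
```

```text
position: [0.4725, 0.0194, 0.0027]
contact_force: [0.1, 0.0, -3.5]
position: [0.4889, 0.0181, 0.002]
contact_force: [-0.2, -0.7, -2.2]
```

```bash
python3 -m creep '-.004 0 0 0 0 0;-.008 0 0 0 0 0;-.008 0 0 0 0 0'|egrep 'pos|con'
python3 -m creep '-.002 0 0 0 0 0;-.004 0 0 0 0 0;-.004 0 0 0 0 0'|egrep 'pos|con'
```

```text
position: [0.491, 0.018, 0.0019]
contact_force: [-0.0, 0.4, -1.9]
position: [0.4929, 0.0179, 0.0019]
contact_force: [0.5, -0.2, -2.2]
```

```bash
python3 -m creep '-.002 0 0 0 0 0;-.004 0 0 0 0 0;-.004 0 0 0 0 0'|egrep 'pos|con'
python3 -m creep '-.002 0 0 0 0 0;-.004 0 0 0 0 0;-.004 0 0 0 0 0'|egrep 'pos|con'
```

```text
position: [0.4932, 0.0179, 0.0014]
contact_force: [-4.6, 0.4, -1.5]
position: [0.4931, 0.018, 0.0009]
contact_force: [-9.6, -0.2, -1.1]
```

```bash
python3 -m creep '.001 0 .002 0 0 0;.001 0 .004 0 0 0;.001 0 .004 0 0 0'|egrep 'pos|con'
python3 -m creep '0 0 .002 0 0 0;0 0 .003 0 0 0;0 0 .003 0 0 0'|egrep 'pos|con'
```

```text
position: [0.4932, 0.018, -0.0003]
contact_force: [-10.3, -0.3, 5.2]
position: [0.4933, 0.0179, -0.0011]
contact_force: [-12.8, -0.0, 13.8]
```

```bash
python3 -m creep '0 0 -.003 0 0 0;0 0 -.003 0 0 0;0 0 -.003 0 0 0' .12|egrep 'pos|con|wid'
python3 -m creep '.004 0 -.03 0 0 0;.02 0 -.1 0 0 0;.04 0 -.2 0 0 0;.04 0 -.3 0 0 0;.04 0 -.3 0 0 0;.04 0 -.3 0 0 0'|egrep 'time|pos|con|wid'
python3 - <<'E'
from h import *
import pickle
d=grab('wrist','w9');pickle.dump(d,open('w9.pkl','wb'))
a=np.radians(-4.4);U=np.array([np.cos(a),np.sin(a)]);V=np.array([-U[1],U[0]])
for c in blobs(d,(18,100,90),(34,255,255),300)[:3]:
    h=cv2.convexHull(c)[:,0]
    w=onplane(d,h,.036);r=cv2.minAreaRect((w[:,:2]*1000).astype(np.float32));print(np.round(r[0],1),np.round(r[1],1),round(r[2],2),'near u',(w[:,:2]@U).min().round(4),'v range',(w[:,:2]@V).min().round(4),(w[:,:2]@V).max().round(4),cv2.boundingRect(c))
E
```

```text
position: [0.4977, 0.0175, 0.0004]
contact_force: [-0.6, 0.1, 0.1]
grip_width: 0.562
time: 14.73
position: [0.4798, 0.0188, 0.1549]
contact_force: [0.9, -0.3, -0.2]
grip_width: 0.559
[ 506.6 -208.2] [ 37.3 137. ] 88.75 near u 0.4525 v range -0.191 -0.1469 (2, 168, 75, 136)
[646.4 282.8] [88.8 34. ] 8.89 near u 0.5812 v range 0.3135 0.3583 (525, 295, 35, 68)
[532.   15.2] [ 36.8 130. ] 85.3 near u 0.4643 v range 0.0377 0.0745 (258, 181, 40, 126)
```

The taped flat lies home: near end at u ≈ 0.464–0.466, centred at v = 0.056, yaw -4.6°. Next is the plain flat.

```bash
python3 -m creep '-.014 -.505 0 0 0 -.053;-.014 -.505 .05 0 0 -.053;-.014 -.505 .25 0 0 -.053;-.014 -.505 .25 0 0 -.053;-.014 -.505 .25 0 0 -.053;-.014 -.505 .25 0 0 -.053;-.014 -.505 .25 0 0 -.053;-.014 -.505 .25 0 0 -.053;-.014 -.505 .25 0 0 -.053' .1
python3 - <<'E'
from h import *
d=grab('wrist','w10')
o=bot.get_obs();p=np.array(o['position']);R=np.array(o['eef_rot'])
for c in blobs(d,(18,100,90),(34,255,255),600)[:3]:
    h=cv2.convexHull(c)[:,0];w=onplane(d,h,.006);r=cv2.minAreaRect((w[:,:2]*1000).astype(np.float32));t=(w-p)@R
    print(np.round(r[0],1),np.round(r[1],1),round(r[2],2),'tool: near x',t[:,0].max().round(4),'y',t[:,1].min().round(4),t[:,1].max().round(4))
E
```

```text
time: 15.53
position: [0.4622, -0.2336, 0.0218]
eef_rot: [[-1.0, 0.024, -0.004], [0.024, 1.0, 0.003], [0.004, 0.003, -1.0]]
contact_force: [0.3, 0.6, 0.4]
grip_width: 0.555
finger_force: 0.0
[ 498.3 -234.4] [ 36.9 114.2] 88.78 tool: near x 0.0217 y -0.0192 0.0177
```

```bash
python3 -m creep '0 0 .05 0 0 0;0 0 .08 0 0 0;0 0 .08 0 0 0;0 0 .08 0 0 0' .05|egrep 'pos|con|wid'
```

```text
position: [0.4641, -0.2318, -0.015]
contact_force: [0.1, 0.5, 0.7]
grip_width: 0.52
```

```bash
python3 -m creep '-.006 -.003 .01 0 0 0;-.006 -.003 .02 0 0 0;-.006 -.003 .026 0 0 0;-.006 -.003 .028 0 0 0;-.006 -.003 .028 0 0 0'|egrep 'pos|con|wid'
```

```text
position: [0.467, -0.2346, -0.0292]
contact_force: [-0.3, 0.0, -0.5]
grip_width: 0.527
```

```bash
python3 -m creep '0 0 0 0 0 0;0 0 0 0 0 0;0 0 0 0 0 0;0 0 0 0 0 0;0 0 0 0 0 0' -1 80|egrep 'pos|con|wid|fin'
python3 -m creep '0 0 -.02 0 0 0;0 0 -.06 0 0 0;0 0 -.1 0 0 0;0 0 -.14 0 0 0;0 0 -.18 0 0 0;0 0 -.18 0 0 0;0 0 -.18 0 0 0'
python3 - <<'E'
from h import *
d=grab('wrist','w11')
o=bot.get_obs();p=np.array(o['position']);R=np.array(o['eef_rot'])
for c in blobs(d,(18,100,90),(34,255,255),600)[:3]:
    h=cv2.convexHull(c)[:,0];w=onplane(d,h,p[2]+.035);t=(w-p)@R
    print(cv2.boundingRect(c),'tool: near x',t[:,0].max().round(4),'y',t[:,1].min().round(4),t[:,1].max().round(4))
E
```

```text
position: [0.4671, -0.2348, -0.0284]
contact_force: [-0.9, 1.1, 5.4]
grip_width: 0.375
finger_force: 79.1
time: 17.33
position: [0.4674, -0.235, 0.0617]
eef_rot: [[-1.0, 0.021, 0.002], [0.021, 1.0, -0.001], [-0.002, -0.001, -1.0]]
contact_force: [0.6, 0.5, -2.5]
grip_width: 0.382
finger_force: 79.8
(237, 217, 81, 145) tool: near x 0.0253 y -0.0183 0.018
```

```bash
python3 -m creep '.1 .1 0 0 0 .02;.176 .2 0 0 0 .04;.176 .518 0 0 0 .053;.176 .518 0 0 0 .053;.176 .518 0 0 0 .053;.176 .518 0 0 0 .053;.176 .518 0 0 0 .053;.176 .518 0 0 0 .053;.176 .518 0 0 0 .053;.176 .518 .05 0 0 .053;.176 .518 .098 0 0 .053;.176 .518 .098 0 0 .053;.176 .518 .098 0 0 .053'
python3 - <<'E'
from h import *
d=grab('wrist','w12')
a=np.radians(-4.5);U=np.array([np.cos(a),np.sin(a)]);V=np.array([-U[1],U[0]])
o=bot.get_obs();p=np.array(o['position']);print('u v',p[:2]@U,p[:2]@V)
E
```

```text
time: 18.47
position: [0.3834, 0.0254, 0.011]
eef_rot: [[-0.997, 0.078, -0.004], [0.078, 0.997, 0.001], [0.004, 0.0, -1.0]]
contact_force: [-0.1, -0.0, -2.5]
grip_width: 0.379
finger_force: 80.5
u v 0.3810496209018731 0.0553986949381827
```

```bash
python3 -m creep '-.04 .002 -.002 0 0 0;-.08 .002 -.002 0 0 0;-.1 .002 -.002 0 0 0;-.1 .002 -.002 0 0 0'|egrep 'pos|con'
python3 -m creep '-.02 0 0 0 0 0;-.04 0 0 0 0 0;-.06 0 0 0 0 0;-.06 0 0 0 0 0'|egrep 'pos|con'
```

```text
position: [0.4378, 0.0223, 0.0143]
contact_force: [0.1, -0.1, -1.8]
position: [0.4658, 0.0204, 0.0139]
contact_force: [0.4, -1.1, -2.1]
```

```bash
python3 -m creep '-.01 0 .003 0 0 0;-.02 0 .005 0 0 0;-.04 -.0 .005 0 0 0;-.04 0 .005 0 0 0;-.04 0 .005 0 0 0'|egrep 'pos|con'
python3 -m creep '-.004 0 0 0 0 0;-.008 0 0 0 0 0;-.008 0 0 0 0 0'|egrep 'pos|con'
```

```text
position: [0.4844, 0.0192, 0.0104]
contact_force: [0.8, -2.1, -2.7]
position: [0.4878, 0.019, 0.0103]
contact_force: [-1.3, -2.9, -2.2]
```

```bash
python3 -m creep '0 -.002 0 0 0 0;-.004 -.002 0 0 0 0;-.008 -.002 0 0 0 0;-.008 -.002 0 0 0 0'|egrep 'pos|con'
python3 -m creep '-.003 0 0 0 0 0;-.003 0 0 0 0 0'|egrep 'pos|con'
```

```text
position: [0.4926, 0.018, 0.0105]
contact_force: [-0.2, 0.1, -2.0]
position: [0.4928, 0.018, 0.0101]
contact_force: [-3.0, 1.0, -2.2]
```

Contact comes at x = 0.493, the same as for the first flat. I'll push gently home and lower it.

```bash
python3 -m creep '-.003 0 0 0 0 0;-.003 0 0 0 0 0'|egrep 'pos|con'
python3 -m creep '-.001 0 .003 0 0 0;-.001 0 .005 0 0 0;-.001 0 .005 0 0 0'|egrep 'pos|con'
python3 -m creep '0 0 .002 0 0 0;0 0 .004 0 0 0;0 0 .004 0 0 0'|egrep 'pos|con'
```

```text
position: [0.4927, 0.018, 0.0097]
contact_force: [-6.2, 1.2, -1.9]
position: [0.4927, 0.0181, 0.0074]
contact_force: [-8.6, 0.5, 2.2]
position: [0.4927, 0.0181, 0.0064]
contact_force: [-12.3, 0.9, 11.6]
```

```bash
python3 -m creep '0 0 -.003 0 0 0;0 0 -.003 0 0 0;0 0 -.003 0 0 0' .12|egrep 'pos|con|wid'
python3 -m creep '0 0 -.04 0 0 0;.02 0 -.1 0 0 0;.09 0 -.14 0 0 0;.13 0 -.14 0 0 0;.13 0 -.14 0 0 0;.13 0 -.14 0 0 0;.13 0 -.14 0 0 0' -1|egrep 'time|pos|con|wid'
python3 - <<'E'
from h import *
import pickle
d=grab('wrist','w13');pickle.dump(d,open('w13.pkl','wb'))
a=np.radians(-4.5);U=np.array([np.cos(a),np.sin(a)]);V=np.array([-U[1],U[0]])
for c in blobs(d,(18,100,70),(34,255,255),300)[:3]:
    h=cv2.convexHull(c)[:,0]
    w=onplane(d,h,.042);r=cv2.minAreaRect((w[:,:2]*1000).astype(np.float32));print(np.round(r[0],1),np.round(r[1],1),round(r[2],2),'near u',(w[:,:2]@U).min().round(4),'v',(w[:,:2]@V).min().round(4),(w[:,:2]@V).max().round(4),cv2.boundingRect(c))
E
```

```text
position: [0.4969, 0.0174, 0.0079]
contact_force: [-0.1, -0.7, -0.1]
grip_width: 0.559
time: 21.85
position: [0.4321, 0.0223, 0.0776]
contact_force: [0.5, 0.9, -0.4]
grip_width: 0.0
```

```bash
python3 -m creep '0 0 .08 0 0 0;0 0 .152 0 0 0;0 0 .152 0 0 0;0 0 .152 0 0 0'|egrep 'pos|con'
python3 -m creep '-.02 0 0 0 0 0;-.036 0 0 0 0 0;-.036 0 0 0 0 0'|egrep 'pos|con'
python3 -m creep '-.004 0 0 0 0 0;-.008 0 0 0 0 0;-.008 0 0 0 0 0'|egrep 'pos|con'
```

```text
position: [0.4299, 0.0226, 0.0]
contact_force: [0.1, 0.4, 1.0]
position: [0.4524, 0.0207, 0.0035]
contact_force: [0.2, -0.3, -0.2]
position: [0.4532, 0.0208, 0.002]
contact_force: [-0.3, 1.1, -0.4]
```

```bash
python3 -m creep '-.004 0 0 0 0 0;-.006 0 0 0 0 0;-.006 0 0 0 0 0'|egrep 'pos|con'
python3 -m creep '-.003 0 0 0 0 0;-.004 0 0 0 0 0;-.004 0 0 0 0 0'|egrep 'pos|con'
```

```text
position: [0.4559, 0.0206, 0.0015]
contact_force: [-0.0, -0.2, 0.3]
position: [0.4572, 0.0205, 0.0012]
contact_force: [-2.4, 0.4, 1.0]
```

```bash
python3 -m creep '-.003 0 0 0 0 0;-.004 0 0 0 0 0;-.004 0 0 0 0 0'|egrep 'pos|con'
```

```text
position: [0.4571, 0.0206, 0.0009]
contact_force: [-7.1, 0.1, 4.8]
```

```bash
python3 -m creep '.02 0 0 0 0 0;.04 0 -.05 0 0 0;.04 0 -.2 0 0 0;.04 0 -.4 0 0 0;.04 0 -.66 0 0 0;.04 0 -.66 0 0 0;.04 0 -.66 0 0 0;.04 0 -.66 0 0 0;.04 0 -.66 0 0 0;.04 0 -.66 0 0 0;.04 0 -.66 0 0 0' .3
python3 - <<'E'
from h import *
obs=[]
for n in('scene','top'):
    d=grab(n,n+'k');hsv=cv2.cvtColor(d['image'],cv2.COLOR_RGB2HSV)
    m=(((hsv[...,0]<8)|(hsv[...,0]>172))&(hsv[...,1]>150)&(hsv[...,2]>90)).astype(np.uint8)
    p0=proj(d,[[.599,.065,.278]])[0]
    cs,_=cv2.findContours(m,cv2.RETR_EXTERNAL,cv2.CHAIN_APPROX_NONE)
    c=min([c for c in cs if cv2.contourArea(c)>15],key=lambda c:np.linalg.norm(cen(c)-p0))
    (q,r)=cv2.minEnclosingCircle(c);print(n,p0.round(1),cen(c).round(1),np.round(q,1),round(r,1),cv2.contourArea(c));obs.append((d,q))
x,r=tri(obs);print(x.round(4),r)
E
```

```text
time: 24.4
position: [0.4416, 0.0216, 0.3357]
eef_rot: [[-0.997, 0.076, 0.009], [0.076, 0.997, -0.001], [-0.009, -0.0, -1.0]]
contact_force: [-0.3, -0.1, -0.2]
grip_width: 0.649
finger_force: 0.0
scene [262.2 150.1] [261.  149.3] [261.4 149.7] 4.9 55.0
top [240.2 185.3] [239.7 184.6] [239.5 184.5] 5.1 68.5
[0.6002 0.0677 0.2775] 0.0012322906571317815
```

The knob triangulates to (0.600, 0.068, 0.278), matching the geometry to 2 mm. I'll turn the tool 90° so it pinches across the pin.

```bash
python3 -m creep '0 0 0 0 0 1;0 0 0 0 0 1;0 0 0 0 0 1;0 0 0 0 0 1;0 0 0 0 0 1;0 0 0 0 0 1;0 0 0 0 0 1;0 0 0 0 0 1;0 0 0 0 0 1' .42 |grep con
python3 -m creep '0 0 0 0 0 .5;0 0 0 0 0 .5;0 0 0 0 0 .5;0 0 0 0 0 .5;0 0 0 0 0 .5;0 0 0 0 0 .5'
cat > go.py <<'E'
from h import *
from scipy.spatial.transform import Rotation as Ro
a=np.radians(-4.5);U=np.array([np.cos(a),np.sin(a),0]);V=np.array([-U[1],U[0],0]);Z=np.array([0,0,1.])
def tgt(knob,th,back=0,ext=.039):
    t=np.radians(th);z=np.sin(t)*U-np.cos(t)*Z;y=np.cos(t)*U+np.sin(t)*Z
    return np.asarray(knob)+(ext-back)*z,np.c_[V,y,z]
def rel(P,R,p0=None,R0=None):
    o=bot.get_obs();p0=np.array(o['position']) if p0 is None else p0;R0=np.array(o['eef_rot']) if R0 is None else R0
    return (R0.T@(P-p0)/.5).round(3),(np.degrees(Ro.from_matrix(R0.T@R).as_rotvec())/60).round(3)
E
python3 - <<'E'
from go import *
print(np.round(bot.get_obs()['qpos'],2));k=(.600,.067,.2775)
print(rel(*tgt(k,30,.08)))
E
```

```text
contact_force: [-0.0, 0.4, 0.2]
time: 25.75
position: [0.4392, 0.0219, 0.3299]
eef_rot: [[0.074, 0.997, -0.003], [0.997, -0.074, 0.0], [0.0, -0.003, -1.0]]
contact_force: [0.7, -0.4, 0.2]
grip_width: 0.71
finger_force: 0.0
[-0.12  0.11  1.48  0.    1.56 -0.05]
(array([0.114, 0.273, 0.033]), array([-0.503, -0.001,  0.004]))
```

```bash
python3 -m creep '.05 .1 0 -.15 0 0;.114 .273 .033 -.503 0 0;.114 .273 .033 -.503 0 0;.114 .273 .033 -.503 0 0;.114 .273 .033 -.503 0 0;.114 .273 .033 -.503 0 0;.114 .273 .033 -.503 0 0;.114 .273 .033 -.503 0 0;.114 .273 .033 -.503 0 0'
python3 - <<'E'
from go import *
d=grab('wrist','w14');hsv=cv2.cvtColor(d['image'],cv2.COLOR_RGB2HSV)
m=(((hsv[...,0]<8)|(hsv[...,0]>172))&(hsv[...,1]>150)&(hsv[...,2]>90)).astype(np.uint8)
k=np.array([.600,.067,.2775]);print('pred',proj(d,[k]))
cs,_=cv2.findContours(m,cv2.RETR_EXTERNAL,cv2.CHAIN_APPROX_NONE)
for c in cs:
    if cv2.contourArea(c)>50: print(np.round(cv2.minEnclosingCircle(c),1) if 0 else cv2.minEnclosingCircle(c),cv2.boundingRect(c))
print(rel(*tgt(k,30)))
E
```

```text
time: 26.5
position: [0.5806, 0.0679, 0.3155]
eef_rot: [[0.076, 0.862, 0.501], [0.997, -0.066, -0.038], [-0.0, 0.503, -0.864]]
contact_force: [0.1, -0.4, 1.1]
grip_width: 0.709
finger_force: 0.0
pred [[273.64609405 220.88523605]]
((272.09588623046875, 223.14382934570312), 19.35305404663086) (253, 206, 39, 37)
(array([ 0.001, -0.005,  0.163]), array([ 0.003, -0.001,  0.002]))
```

```bash
python3 -m creep '0 -.004 .06 0 0 0;0 -.004 .12 0 0 0;0 -.004 .163 0 0 0;0 -.004 .163 0 0 0;0 -.004 .163 0 0 0'|egrep 'pos|con'
python3 - <<'E'
from go import *
d=grab('wrist','w15')
im=d['image'][:,:,::-1]
print(rel(*tgt((.6,.067,.2775),30)))
E
```

```text
position: [0.6193, 0.0649, 0.2426]
contact_force: [0.3, 0.4, 0.4]
(array([ 0.001, -0.001,  0.001]), array([ 0.003, -0.001,  0.002]))
```

View pics/w15.png

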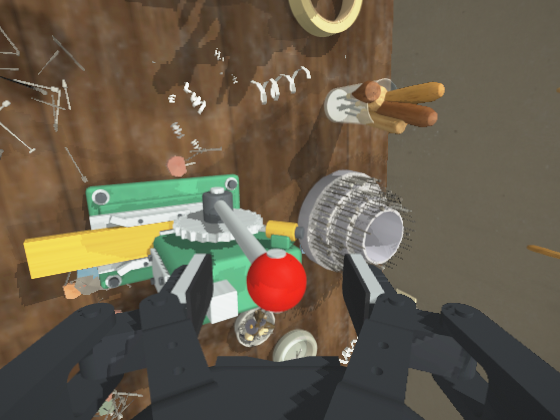

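w15 shows the red knob at (277,281) between the pads, whose tips are at (210,255) and (345,255). The lever runs up-left to the axle at (217,200), and both flats sit in the bed at the left. I'll grip now.

```bash
python3 -m creep '0 0 0 0 0 0;0 0 0 0 0 0;0 0 0 0 0 0;0 0 0 0 0 0;0 0 0 0 0 0;0 0 0 0 0 0' -1 70
python3 - <<'E'
from go import *
o=bot.get_obs();np.savez('k0.npz',p=o['position'],R=o['eef_rot'])
c=np.radians(80);t=np.radians(30)
for q in np.arange(.05,1.0,.05):
    f=.15*(np.cos(c-q)-np.cos(c));g=.15*(np.sin(c)-np.sin(c-q))
    print(round(q,2),'y',round((-f*np.cos(t)-g*np.sin(t))/.5,4),'z',round((-f*np.sin(t)+g*np.cos(t))/.5,4))
E
```

```text
time: 27.52
position: [0.6177, 0.0656, 0.2441]
eef_rot: [[0.076, 0.863, 0.5], [0.997, -0.066, -0.038], [-0.0, 0.501, -0.865]]
contact_force: [-9.6, -0.3, 4.2]
grip_width: 0.275
finger_force: 68.2
0.05 y -0.0142 z -0.0048
0.1 y -0.0287 z -0.0088
0.15 y -0.0433 z -0.0122
0.2 y -0.0581 z -0.0148
0.25 y -0.0729 z -0.0166
0.3 y -0.0879 z -0.0177
0.35 y -0.1029 z -0.0181
0.4 y -0.1179 z -0.0177
0.45 y -0.1328 z -0.0166
0.5 y -0.1477 z -0.0147
0.55 y -0.1625 z -0.0121
0.6 y -0.1771 z -0.0087
0.65 y -0.1915 z -0.0046
0.7 y -0.2057 z 0.0002
0.75 y -0.2197 z 0.0057
0.8 y -0.2333 z 0.0119
0.85 y -0.2467 z 0.0188
0.9 y -0.2597 z 0.0263
0.95 y -0.2722 z 0.0345
```

```bash
cat > st.py <<'E'
from go import *
k=np.load('k0.npz');o=bot.get_obs();D=np.array(o['position'])-k['p']
c=np.radians(80);F=.15*np.cos(c)-D@U;G=.15*np.sin(c)+D[2]
q=c-np.arctan2(G,F);tan=-np.sin(c-q)*U-np.cos(c-q)*Z
f=np.array(o['contact_force']);print('t',round(o['time'],2),'q %.3f r %.4f pull %.1f rad %.1f lat %.1f grip %.0f w %.3f'%(q,np.hypot(F,G),-f@tan,f@np.cross(V,tan),f@V,o['finger_force'],o['grip_width']))
E
python3 st.py
python3 -m creep '0 -.017 -.006 0 0 0;0 -.032 -.009 0 0 0;0 -.032 -.009 0 0 0'>/dev/null; python3 st.py
python3 -m creep '0 -.0146 -.0034 0 0 0;0 -.0146 -.0034 0 0 0;0 -.0146 -.0034 0 0 0'>/dev/null; python3 st.py
python3 -m creep '0 -.0148 -.0026 0 0 0;0 -.0148 -.0026 0 0 0;0 -.0148 -.0026 0 0 0'>/dev/null; python3 st.py
```

```text
t 27.52 q 0.000 r 0.1500 pull -8.7 rad 5.8 lat -1.1 grip 68 w 0.275
t 27.77 q 0.092 r 0.1502 pull 7.9 rad -6.2 lat 1.2 grip 70 w 0.276
t 28.02 q 0.136 r 0.1502 pull 10.2 rad -6.4 lat 0.5 grip 70 w 0.274
t 28.27 q 0.186 r 0.1502 pull 6.7 rad -4.6 lat 0.7 grip 70 w 0.268
```

```bash
python3 -m creep '0 -.0148 0 0 0 0;0 -.0148 0 0 0 0;0 -.0148 0 0 0 0'>/dev/null; python3 st.py
python3 -m creep '0 -.015 -.0005 0 0 0;0 -.015 -.0005 0 0 0;0 -.015 -.0005 0 0 0'>/dev/null; python3 st.py
python3 -m creep '0 -.015 -.0004 0 0 0;0 -.015 -.0004 0 0 0;0 -.015 -.0004 0 0 0'>/dev/null; python3 st.py
python3 -m creep '0 -.015 .0004 0 0 0;0 -.015 .0004 0 0 0;0 -.015 .0004 0 0 0'>/dev/null; python3 st.py
python3 -m creep '0 -.015 .001 0 0 0;0 -.015 .001 0 0 0;0 -.015 .001 0 0 0'>/dev/null; python3 st.py
```

```text
t 28.52 q 0.233 r 0.1501 pull 4.2 rad 4.5 lat 0.9 grip 71 w 0.272
t 28.77 q 0.278 r 0.1500 pull 3.9 rad 7.7 lat -0.4 grip 72 w 0.272
t 29.02 q 0.321 r 0.1499 pull 7.2 rad 4.4 lat -1.3 grip 71 w 0.270
t 29.27 q 0.366 r 0.1499 pull 8.3 rad 6.1 lat -0.5 grip 72 w 0.274
t 29.52 q 0.415 r 0.1498 pull 7.6 rad 7.4 lat -0.3 grip 72 w 0.273
```

```bash
python3 -m creep '0 -.0148 -.001 0 0 0;0 -.0148 -.001 0 0 0;0 -.0148 -.001 0 0 0'>/dev/null; python3 st.py
python3 -m creep '0 -.0148 .002 0 0 0;0 -.0148 .002 0 0 0;0 -.0148 .002 0 0 0'>/dev/null; python3 st.py
python3 -m creep '0 -.0146 .003 0 0 0;0 -.0146 .003 0 0 0;0 -.0146 .003 0 0 0'>/dev/null; python3 st.py
python3 -m creep '0 -.0146 .0034 0 0 0;0 -.0146 .0034 0 0 0;0 -.0146 .0034 0 0 0'>/dev/null; python3 st.py
```

```text
t 29.77 q 0.486 r 0.1500 pull 5.3 rad 4.2 lat 0.2 grip 71 w 0.266
t 30.02 q 0.541 r 0.1501 pull 5.2 rad 4.7 lat -0.8 grip 71 w 0.271
t 30.27 q 0.582 r 0.1500 pull 7.9 rad 1.7 lat 0.2 grip 71 w 0.275
t 30.52 q 0.627 r 0.1500 pull 8.9 rad 0.5 lat -0.3 grip 71 w 0.271
```

Click 2 has passed (about 0.45). The third should drop near 0.72, so I'll take smaller steps.

```bash
python3 -m creep '0 -.0086 .0028 0 0 0;0 -.0086 .0028 0 0 0;0 -.0086 .0028 0 0 0'>/dev/null; python3 st.py
python3 -m creep '0 -.0085 .0029 0 0 0;0 -.0085 .0029 0 0 0;0 -.0085 .0029 0 0 0'>/dev/null; python3 st.py
python3 -m creep '0 -.0084 .0032 0 0 0;0 -.0084 .0032 0 0 0;0 -.0084 .0032 0 0 0'>/dev/null; python3 st.py
```

```text
t 30.77 q 0.656 r 0.1499 pull 9.6 rad 1.4 lat -0.7 grip 71 w 0.271
t 31.02 q 0.686 r 0.1499 pull 8.4 rad 2.6 lat -0.6 grip 72 w 0.269
t 31.27 q 0.735 r 0.1503 pull 1.7 rad 0.5 lat -0.9 grip 71 w 0.273
```

The third click came at about 0.71 (pull fell from 9 to 2 N). I'll settle into the notch near 0.785.

```bash
python3 -m creep '0 -.0082 .0034 0 0 0;0 -.0082 .0034 0 0 0;0 -.0082 .0034 0 0 0'>/dev/null; python3 st.py
python3 -m creep '0 -.0055 .0024 0 0 0;0 -.0055 .0024 0 0 0;0 -.0055 .0024 0 0 0;0 -.0055 .0024 0 0 0;0 -.0055 .0024 0 0 0;0 -.0055 .0024 0 0 0'>/dev/null; python3 st.py
python3 - <<'E'
from go import *
d=grab('wrist','w16');print(bot.get_obs()['dq'])
for n in('top',):
    d=grab(n,'topend')
    for c in blobs(d,(18,110,100),(32,255,255),150)[:6]: print(cen(c).round(1),cv2.contourArea(c))
E
python3 st.py
```

```text
t 31.52 q 0.777 r 0.1503 pull 1.6 rad 0.9 lat -0.9 grip 71 w 0.272
t 32.02 q 0.793 r 0.1502 pull 4.4 rad 4.3 lat -0.8 grip 71 w 0.271
[ 0.000281   -0.00186904 -0.00021431 -0.00031741  0.00196779 -0.00110698]
[489.7 251. ] 736.0
[259.1 227.3] 406.5
[440.8 147.7] 336.0
[162.7 180.7] 290.5
t 32.12 q 0.793 r 0.1502 pull 4.6 rad 3.6 lat -0.9 grip 71 w 0.273
```

```bash
python3 -c "from station import bot; print(bot.finish_job())"
```

```text
the job is handed in; nothing more can be done
None
```

The job is handed in at about 32 s: the taped flat is in the guides and the plain flat on top of it, both pushed home against the back stop, and the arm still holds the red knob with the lever steady at about 0.79 rad, its third click.

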